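Refill the spice carrier and lift it by its handle

TASK

One spice jar has been left out on the bamboo cutting board: put it back into the empty hole of the dark wooden spice carrier, lowering it all the way in rather than letting it drop. Then swing the carrier's folded handle upright and lift the carrier by it about 8 cm off the worktop, with all four jars aboard, and finish while still holding it there in the air, level and still. Do not spill the jars or disturb the other things on the worktop.

Things in the scene. Friction and masses are not known exactly. Their poses are not given: they have to be found in the camera images.
- carrier: loose spice carrier of dark wood, 140 x 140 mm in plan, 0.34 kg empty. Origin at the centre of its underside, z up. Floor top at z = 16 mm; over it a plate (top at 58 mm) with four holes at x, y = +-40 mm. End panels at y = +-70 mm, 58 mm high, each with a middle ear 46 mm wide up to 131 mm for the handle's hinge; the -x and +x sides are open. The handle lies folded down on the -x side
- hole0 (a point): centre of the round hole at x = +40, y = +40 mm of the carrier, at the plate's upper face; 45 mm wide, edge bevelled by 2 mm. A seated jar stands on the floor 42 mm below this point, its cap's top 63 mm above it
- hole1 (a point): the same for the hole at x = +40, y = -40 mm
- hole2 (a point): the same for the hole at x = -40, y = +40 mm
- hole3 (a point): the same for the hole at x = -40, y = -40 mm
- handle_hinge (a point): middle of the handle's hinge axis, which runs along the carrier's y, 108 mm above the carrier's underside and over its centre
- handle_grip (a point): centre of the handle's pale wooden grip, a round bar 16 mm thick and 88 mm long along the carrier's y, 110 mm from the hinge axis. Folded, it lies out on the -x side, 108 mm from the carrier's centre and 89 mm above its underside, with 30 mm free between it and the carrier's edge; upright it is over the centre, 218 mm above the underside. It spins freely on the wire, so fingers that hold it need not tilt
- handle (a joint): angle in rad of the carrier's U-shaped handle (65 g; 5.6 mm wire, 164 mm wide): 0 = folded down on its stop pins on the -x side (10 degrees below level), 1.745 = upright, 3.49 = folded to the other side. It turns with almost no friction, falls back if let go, and lets the lifted carrier hang and level itself
- jar0: spice jar, dark cap, printed label: a cylinder 41 mm in diameter, 105 mm tall, about 0.11 kg; origin at the centre of its underside, z up. The four jars are alike; any of them may be the one left on the bamboo board, the other three stand in the carrier
- jar1: spice jar, dark cap, printed label: a cylinder 41 mm in diameter, 105 mm tall, about 0.11 kg; origin at the centre of its underside, z up. The four jars are alike; any of them may be the one left on the bamboo board, the other three stand in the carrier
- jar2: spice jar, dark cap, printed label: a cylinder 41 mm in diameter, 105 mm tall, about 0.11 kg; origin at the centre of its underside, z up. The four jars are alike; any of them may be the one left on the bamboo board, the other three stand in the carrier
- jar3: spice jar, dark cap, printed label: a cylinder 41 mm in diameter, 105 mm tall, about 0.11 kg; origin at the centre of its underside, z up. The four jars are alike; any of them may be the one left on the bamboo board, the other three stand in the carrier
- board: bamboo cutting board with a black rim, fixed, 262 (its x) x 325 (its y) x 16 mm; origin at the centre of its underside. One jar stands on it, with a peeler along its left edge and two lemon wedges (one of them fixed) on its far part
- lemon_wedge: the left, loose one of two lemon wedges, 50 x 44 x 28 mm, on the far part of the board; origin at its underside; leave alone
- peeler: black peeler, loose, 170 (its x) x 25 x 18 mm, on the board's left edge; origin at its underside; leave alone
- mug: green mug, loose, 92 x 128 x 95 mm, right of the carrier; origin at its underside; leave alone
- timer: red and white kitchen timer, loose, 60 mm wide, 48 mm tall, behind the carrier; origin at its underside; leave alone
- mustard: jar with white lid, loose, 59 mm wide, 103 mm tall, behind the carrier to the right; origin at its underside; leave alone
Not all that is in view belongs to the job. Leave any blue or turquoise look-alike of the jar3 alone.

How it is judged:
On the way:
1. all four jars stand in the carrier's holes, down on its floor, and the fingers have let go of them while the carrier stands on the worktop (z of jar0 in the frame of carrier between 0.011 and 0.021 m and x of jar0 in the frame of carrier between -0.05 and 0.05 m and y of jar0 in the frame of carrier between -0.05 and 0.05 m and z of jar1 in the frame of carrier between 0.011 and 0.021 m and x of jar1 in the frame of carrier between -0.05 and 0.05 m and y of jar1 in the frame of carrier between -0.05 and 0.05 m and z of jar2 in the frame of carrier between 0.011 and 0.021 m and x of jar2 in the frame of carrier between -0.05 and 0.05 m and y of jar2 in the frame of carrier between -0.05 and 0.05 m and z of jar3 in the frame of carrier between 0.011 and 0.021 m and x of jar3 in the frame of carrier between -0.05 and 0.05 m and y of jar3 in the frame of carrier between -0.05 and 0.05 m and contact force between each of jar0, jar1, jar2, jar3 and the fingers below 0.1 N and height (world z) of carrier below 0.01 m), for 0.3 s.
At the end, for the whole second after the job is handed in: the fingers hold the carrier by its handle (within 20 degrees of upright), underside 50 to 180 mm above the worktop, within 5 degrees of level, still (under 30 mm/s, 0.2 rad/s), touching no other thing; all four jars stand on its floor in the holes, untouched by the fingers (z of jar0 in the frame of carrier between 0.011 and 0.021 m and x of jar0 in the frame of carrier between -0.05 and 0.05 m and y of jar0 in the frame of carrier between -0.05 and 0.05 m and z of jar1 in the frame of carrier between 0.011 and 0.021 m and x of jar1 in the frame of carrier between -0.05 and 0.05 m and y of jar1 in the frame of carrier between -0.05 and 0.05 m and z of jar2 in the frame of carrier between 0.011 and 0.021 m and x of jar2 in the frame of carrier between -0.05 and 0.05 m and y of jar2 in the frame of carrier between -0.05 and 0.05 m and z of jar3 in the frame of carrier between 0.011 and 0.021 m and x of jar3 in the frame of carrier between -0.05 and 0.05 m and y of jar3 in the frame of carrier between -0.05 and 0.05 m and contact force between each of jar0, jar1, jar2, jar3 and the fingers below 0.1 N and height (world z) of carrier between 0.05 and 0.18 m and angle between carrier's own z axis and vertical below 0.09 rad and linear speed of carrier below 0.03 m/s and angular speed of carrier below 0.2 rad/s and value of joint handle between 1.4 and 2.09 rad and distance between the grasp point and handle_grip below 0.05 m and contact force between carrier and the fingers above 3 N and contact force between carrier and peeler below 0.2 N and contact force between carrier and lemon_wedge below 0.2 N and contact force between carrier and mug below 0.2 N and contact force between carrier and timer below 0.2 N and contact force between carrier and mustard below 0.2 N and contact force between carrier and board below 0.2 N); the arm keeps its last pose, push and grip.
It fails at once if a jar is tipped over (more than 35 degrees) (angle between any of jar0, jar1, jar2, jar3's own z axis and vertical above 0.6 rad).
It fails at once if the carrier is tipped (more than 20 degrees) (angle between carrier's own z axis and vertical above 0.35 rad).
It fails at once if a jar is dropped (falls freely faster than 0.5 m/s while the carrier stands still) ((linear speed of jar0 above 0.5 m/s and contact force between jar0 and the fingers below 0.1 N and linear speed of carrier below 0.1 m/s) or (linear speed of jar1 above 0.5 m/s and contact force between jar1 and the fingers below 0.1 N and linear speed of carrier below 0.1 m/s) or (linear speed of jar2 above 0.5 m/s and contact force between jar2 and the fingers below 0.1 N and linear speed of carrier below 0.1 m/s) or (linear speed of jar3 above 0.5 m/s and contact force between jar3 and the fingers below 0.1 N and linear speed of carrier below 0.1 m/s)).
It fails at once if one of the other things is moved more than 25 mm (distance of any of peeler, lemon_wedge, mug, timer, mustard from where it was at the start of the episode above 0.025 m).
It also fails if it takes over 58 s, if anything falls off the work surface, if the arm or the gripper's body presses on something with over 40 N, if the wrist force passes 120 N, or if a joint passes its speed limit or range.

ROBOT

A 6-joint arm with a two-finger parallel gripper is mounted at the origin on a cart in front of the work surface, level with it; the furniture and walls round the work are solid. World frame = base frame: x ahead of the robot, y to its left, z up, the work surface at z = 0. Lengths are in m, angles in rad, forces in N, time in s.
With the tool pointing down it reaches from about 0.4 to 0.825 m from the base axis. Payload 7 kg.
Tool frame: the origin (TCP) lies at the centre of the arm's flange, where the gripper is bolted on; the fingertips stand 178 mm ahead of it and the grasp point (between the pads) lies 159 mm ahead of it (arm.tip_reach is the distance from the TCP to the fingertips, in m); z points along the fingers, y is the direction in which the jaws open and shut (so a half turn about z gives the same grasp; the last joint's range is limited). The gripper opens to 88 mm and grips with 3 to 60 N. Pads are 19 mm wide; open, the fingers measure 130 mm over their backs; the gripper's body (78 mm by 193 mm) begins 47 mm behind the grasp point.
Start: joints at [1.624, 0.359, 0.012, 0, -1.224, -0.288], TCP at [0.157, 0.656, 0.405] pointing down, gripper open.
Joint ranges: [-3.07, 3.07], [-1.43, 2.12], [-1.02, 1.25], [-3.03, 1.67], [-3.05, -0], [-3.03, 3.03]. Speed limits (rad/s): [2.39, 2.39, 3.01, 3.14, 3.14, 3.14].

INTERFACE

Orientations are given as [roll, pitch, yaw] about the fixed x, y, z axes, in that order (R = Rz(yaw) Ry(pitch) Rx(roll)).
In Python, from station import arm gives the robot as it stands.
- The arm moves only by the shell command python3 -m inch 'ROWS' [OPENING] [FORCE]. ROWS is JSON, a list that holds one entry, the list of rows, each a list of 6 numbers: the shift along the world's x, y, z in units of 200 mm (1.0 is 200 mm), then the turn, a rotation vector about the world's x, y, z in units of 180 degrees (1.0 is 180 degrees). A call has 1 to 8 rows; each row is the pose to reach, as a shift and turn from the pose commanded when the call began, turning the shorter way round; what a row does not reach only later rows make up. A row lasts 1/8 s, in which the tool goes at most 62.5 mm and 10.7 degrees, less where a joint would pass 70% of its speed; a pose out of reach is approached as far as the arm can. A call with a number of a shift or a turn outside -1 to 1 is refused whole. A call with a gripper value outside its range is refused whole. OPENING is the finger opening in mm, from 0 to 87.6, set as the call begins (- or left out, the last holds). The fingers move at their own pace and stop on an object; FORCE is the grip in N (left out, the last holds). Time passes only in rows, so rows that repeat a pose let the fingers close. It gives the time, the measured TCP pose, the force and the opening at its end, in the units of the state.
- arm.get_state(): the state, without advancing time (a new reading comes with each control period).
- arm.grab_frame(name): name is "scene" or "top" or "wrist"; returns the picture (384x512x3 uint8, blue, green, red); there is no depth.
- arm.camera_params(name): a dict with "vertical_fov" (degrees; the focal length in pixels is half the picture's height over the tangent of half this angle, whatever the lens; pixels are square), "cx", "cy" (the principal point, pixels), "pose" (4x4, takes a point from camera to world coordinates). Camera axes: x right, y down, z forward; pixel columns grow to the right and rows downward; lengths in m; the calibration is good to about 2 mm. A picture is of the moment at which its call begins: read the wrist's pose just before it. camera_params takes no time and is no camera call; for the wrist camera it gives the pose at the moment of the call.
- arm.job_done(): hands the job in, once; it reports no verdict.
Trained networks look in the newest picture that a camera, given by its name, has taken for a name from the list of things; names that differ only in an ending like _2 or _b are one class to them, and where a whole thing is asked for, a point or a joint stands for the part that bears it (a point fixed in the world has none). Each returns a list of dicts, best first, with "score" (0 to 1); they miss things now and then, are a little off and sometimes report something else, mostly with a low value. They report only what shows in the picture. A call takes as long as a camera call. They do not tell look-alikes from the thing itself.
- arm.search_frame(target, camera): "box" ([left, top, right, bottom] in pixels, round what is visible of it).
- arm.regions_of(target, camera): "region" (384x512 bool, what is visible of it) and "box" ([left, top, right, bottom] in pixels, round what is visible of it).
The state is a dict: "t": time; "q": joint angles; "qd": joint speeds; "joint_efforts": joint torques, N m; "eef_pos": TCP position; "ee_rot": TCP orientation; "force": force on the tool from outside, world axes, zero at the start; "moment": the same for the moment, N m; "width": finger opening in m.
Only numpy, scipy, OpenCV 4.12 (cv2) and the standard library are available. Lean on these libraries where they do the work, as an engineer would, in place of code of your own. Each camera call takes 0.05 s, during which the arm holds its last target.

## Working session

There is one attempt and no reset: what is moved stays moved. The work goes in short steps, Python scripts to look and compute and a shell command to move; the robot and the scene stay as the last step left them, time stands still between calls to the robot, and variables do not carry over. Pictures are saved under pics/ and viewed, and the job is handed in when it is done.

```bash
ls; mkdir -p pics
python3 - <<'E'
from station import arm
import cv2
s=arm.get_state(); print(s)
for c in ["scene","top","wrist"]:
    p=arm.camera_params(c); print(c,p)
    cv2.imwrite(f"pics/{c}0.png",arm.grab_frame(c))
E
```

```text
pics
{'t': 0.0, 'q': array([ 1.62412129e+00,  3.59336211e-01,  1.10580234e-02, -3.70928297e-04,
       -1.22412537e+00, -2.88070322e-01]), 'qd': array([-0.00018951,  0.00138998, -0.00097087, -0.00011406,  0.00065212,
        0.00013168]), 'joint_efforts': array([ 1.87737322e-03, -5.82724893e+01,  2.93054867e+01,  6.99725121e+00,
        6.98770760e-03, -1.58933394e-04]), 'eef_pos': array([0.15697413, 0.65627455, 0.40375113]), 'ee_rot': array([ 3.13995257e+00, -1.22333569e-04, -2.34871570e-01]), 'force': array([-0.52486161, -0.16603861, -0.1897088 ]), 'moment': array([ 0.00066528,  0.07444058, -0.02079558]), 'width': 0.08792820736416546}
scene {'vertical_fov': 52.82175326884047, 'cx': 256.91255073687967, 'cy': 188.866663081956, 'pose': array([[-8.69314130e-01, -3.44864925e-01,  3.54063733e-01,
         1.38837252e-01],
       [-4.94259947e-01,  6.06237922e-01, -6.23043086e-01,
         7.04863325e-01],
       [ 2.18845509e-04, -7.16619680e-01, -6.97464111e-01,
         8.75199314e-01],
       [ 0.00000000e+00,  0.00000000e+00,  0.00000000e+00,
         1.00000000e+00]])}
top {'vertical_fov': 48.765885328320564, 'cx': 258.0511835674237, 'cy': 191.76841992985078, 'pose': array([[-0.10751074, -0.94557194,  0.30714028,  0.06233636],
       [-0.99419957,  0.10316579, -0.03039802,  0.05563293],
       [-0.00294285, -0.30862684, -0.95117864,  1.58254704],
       [ 0.        ,  0.        ,  0.        ,  1.        ]])}
wrist {'vertical_fov': 67.17727077076087, 'cx': 257.5318813310143, 'cy': 188.96536228551363, 'pose': array([[-0.23309416, -0.94205715, -0.2412373 ,  0.22077424],
       [-0.97245087,  0.22645374,  0.05529931,  0.64065934],
       [ 0.00253397,  0.24748137, -0.96888934,  0.38424873],
       [ 0.        ,  0.        ,  0.        ,  1.        ]])}
```

View pics/scene0.png

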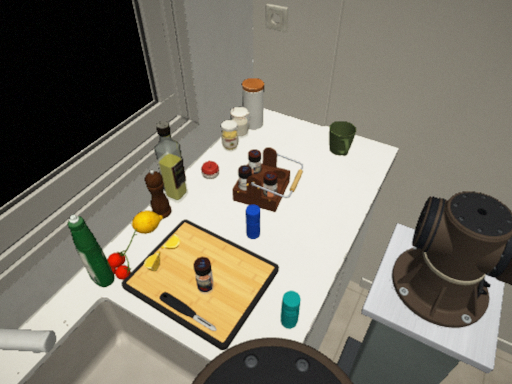

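View pics/top0.png

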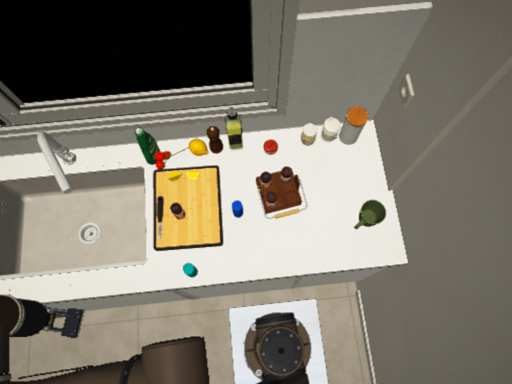

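View pics/wrist0.png

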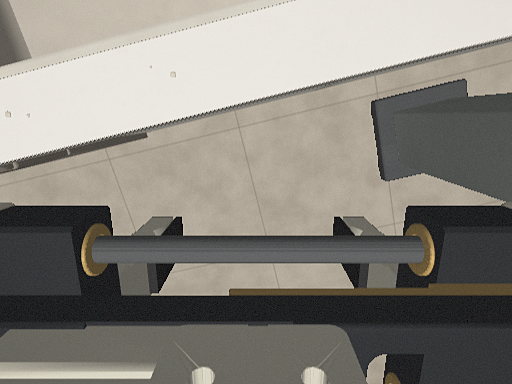

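The jar stands on the board at scene (204,275), top (178,211). In the carrier at top (280,192), the handle is folded toward the robot and the empty hole is at the near right. I'll measure next.

```bash
cat > h.py <<'E'
from station import arm
import numpy as np, cv2
from scipy.optimize import least_squares
def K(p):
    f=192/np.tan(np.radians(p["vertical_fov"])/2); return f
def proj(p,X):
    X=np.atleast_2d(X); T=np.linalg.inv(p["pose"]); c=X@T[:3,:3].T+T[:3,3]; f=K(p)
    return np.c_[p["cx"]+f*c[:,0]/c[:,2], p["cy"]+f*c[:,1]/c[:,2]]
def ray(p,uv,z):
    d=p["pose"][:3,:3]@np.array([(uv[0]-p["cx"])/K(p),(uv[1]-p["cy"])/K(p),1]); o=p["pose"][:3,3]
    return o+d*(z-o[2])/d[2]
def tri(obs):
    A=np.zeros((3,3));b=np.zeros(3)
    for p,uv in obs:
        d=p["pose"][:3,:3]@np.array([(uv[0]-p["cx"])/K(p),(uv[1]-p["cy"])/K(p),1]);d/=np.linalg.norm(d)
        M=np.eye(3)-np.outer(d,d);A+=M;b+=M@p["pose"][:3,3]
    return np.linalg.solve(A,b)
E
python3 - <<'E'
from h import *
for c in ["scene","top"]:
    p=arm.camera_params(c)
    for n in ["jar0","carrier","handle_grip","board","mug","mustard","timer"]:
        for r in arm.regions_of(n,c):
            m=r["region"].astype('uint8'); y,x=np.nonzero(m)
            print(c,n,round(r["score"],2),[round(float(v)) for v in r["box"]],x.mean().round(1),y.mean().round(1),m.sum(), ray(p,(x.mean(),y.mean()),0.06).round(3))
    im=arm.grab_frame(c)
    x0,y0=(225,140) if c=="scene" else (240,150)
    cv2.imwrite(f"pics/{c}_crop.png",cv2.resize(im[y0:y0+80,x0:x0+90],None,fx=7,fy=7,interpolation=cv2.INTER_CUBIC))
E
```

```text
scene jar0 0.82 [245, 205, 256, 238] 252.3 220.5 481 [0.501 0.093 0.06 ]
scene jar0 0.73 [279, 287, 299, 327] 289.5 308.7 580 [0.293 0.282 0.06 ]
scene jar0 0.68 [237, 166, 249, 188] 243.1 175.5 242 [ 0.62  -0.054  0.06 ]
scene jar0 0.62 [195, 258, 216, 295] 203.0 275.0 624 [0.518 0.306 0.06 ]
scene jar0 0.6 [249, 147, 260, 175] 254.3 160.3 275 [ 0.626 -0.136  0.06 ]
scene jar0 0.57 [263, 170, 276, 197] 269.4 182.5 289 [ 0.533 -0.067  0.06 ]
scene carrier 0.65 [230, 151, 301, 210] 265.9 183.7 1980 [ 0.54  -0.057  0.06 ]
scene handle_grip 0.64 [290, 169, 305, 192] 295.5 179.7 126 [ 0.469 -0.118  0.06 ]
scene board 0.89 [123, 219, 275, 352] 203.4 280.8 10038 [0.507 0.319 0.06 ]
scene board 0.58 [233, 148, 301, 211] 266.0 182.9 1826 [ 0.541 -0.06   0.06 ]
scene mug 0.71 [332, 119, 356, 155] 340.6 136.5 788 [ 0.427 -0.398  0.06 ]
scene mug 0.2 [194, 256, 214, 292] 203.2 275.1 589 [0.517 0.306 0.06 ]
scene mustard 0.82 [222, 120, 237, 153] 228.9 134.8 466 [ 0.774 -0.212  0.06 ]
scene mustard 0.16 [331, 123, 357, 155] 340.8 136.5 750 [ 0.427 -0.399  0.06 ]
scene timer 0.69 [200, 160, 220, 
[... 318 characters left out ...]
   -0.028  0.06 ]
top jar0 0.56 [183, 265, 199, 279] 189.9 269.1 163 [0.292 0.28  0.06 ]
top carrier 0.92 [257, 169, 302, 219] 280.7 193.6 1225 [ 0.537 -0.077  0.06 ]
top handle_grip 0.67 [273, 213, 302, 220] 287.8 212.9 99 [ 0.46  -0.094  0.06 ]
top handle_grip 0.55 [258, 174, 305, 221] 281.4 194.5 1412 [ 0.534 -0.079  0.06 ]
top board 0.95 [155, 167, 226, 251] 189.6 207.8 5011 [0.519 0.268 0.06 ]
top mug 0.76 [356, 199, 386, 229] 371.4 213.4 561 [ 0.424 -0.402  0.06 ]
top mug 0.28 [257, 174, 304, 217] 281.6 193.9 1402 [ 0.536 -0.081  0.06 ]
top mustard 0.63 [300, 123, 318, 142] 308.8 134.4 301 [ 0.769 -0.218  0.06 ]
top timer 0.66 [267, 143, 280, 154] 270.6 146.3 181 [ 0.735 -0.062  0.06 ]
```

View pics/scene_crop.png

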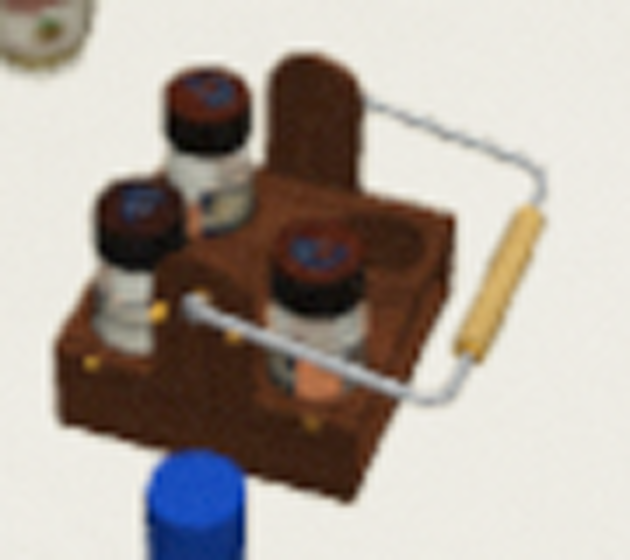

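View pics/top_crop.png

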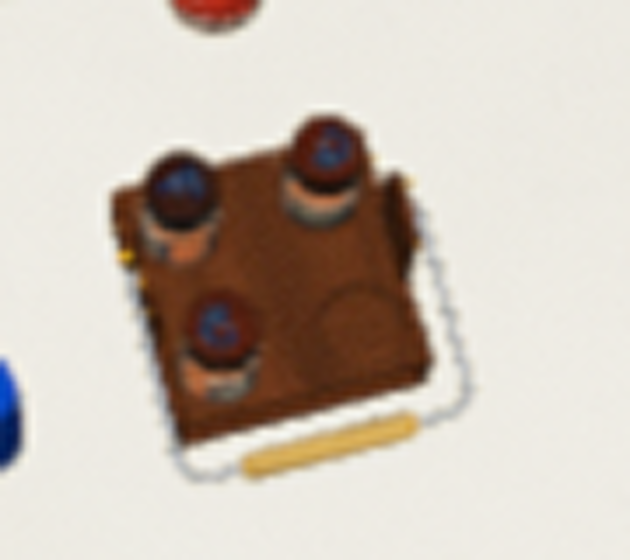

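Run:
```python
from h import *
S=arm.camera_params("scene");T=arm.camera_params("top")
cs=lambda u,v:(225+(u+.5)/7-.5,140+(v+.5)/7-.5)
ct=lambda u,v:(240+(u+.5)/7-.5,150+(v+.5)/7-.5)
hole={'pp':(.04,.04),'pm':(.04,-.04),'mp':(-.04,.04)}
obs=[(S,cs(208,92),(.04,-.04,.121)),(S,cs(140,205),(.04,.04,.121)),(S,cs(320,250),(-.04,.04,.121)),
(S,cs(352,502),(-.07,.07,0)),(S,cs(453,215),(-.07,-.07,.058)),(S,cs(60,420),(.07,.07,0)),(S,cs(500,283),(-.108,0,.089)),
(T,ct(183,185),(.04,.04,.121)),(T,ct(325,148),(.04,-.04,.121)),(T,ct(220,325),(-.04,.04,.121)),(T,ct(331,446),(-.108,0,.089)),
(T,ct(183,440),(-.07,.07,0))]
def res(q,each=False):
    c,s=np.cos(q[2]),np.sin(q[2]);out=[]
    for p,uv,X in obs:
        w=np.array([q[0]+c*X[0]-s*X[1],q[1]+s*X[0]+c*X[1],X[2]])
        out.append(proj(p,w)[0]-uv)
    return np.array(out) if each else np.ravel(out)
r=least_squares(res,[.55,-.07,0.2],loss='soft_l1');print(r.x,np.degrees(r.x[2]));print(res(r.x,True).round(2))
for n,c in (("scene",S),("top",T)):
    im=arm.grab_frame(n)
    a=proj(c,(0.5,0.28,0.12))[0].astype(int);print(a)
    x0,y0=a[0]-60,a[1]-50
    print(n,x0,y0);cv2.imwrite(f"pics/{n}_jar.png",cv2.resize(im[y0:y0+100,x0:x0+120],None,fx=6,fy=6,interpolation=cv2.INTER_CUBIC))
```

```text
[ 0.56202763 -0.07122027  0.1544328 ] 8.84834755557856
[[ 0.15 -0.02]
 [ 0.15 -0.21]
 [-0.03 -0.19]
 [ 0.46  1.75]
 [ 0.81  0.03]
 [-0.03  1.73]
 [-0.07  0.06]
 [-0.12 -0.93]
 [ 0.51 -0.94]
 [ 0.44 -0.88]
 [-0.09 -1.08]
 [-0.52  1.2 ]]
[213 255]
scene 153 205
[183 208]
top 123 158
```

```bash
python3 -c "
import cv2,numpy as np
a=cv2.imread('pics/scene_jar.png');b=cv2.imread('pics/top_jar.png')
cv2.imwrite('pics/jar_s.png',a);cv2.imwrite('pics/jar_t.png',b)"
```

```text
(no output)
```

View pics/scene_jar.png

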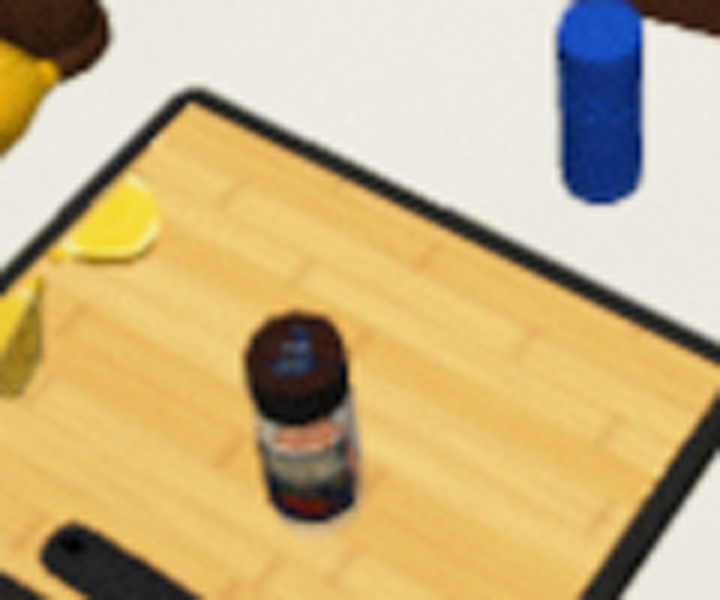

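View pics/top_jar.png

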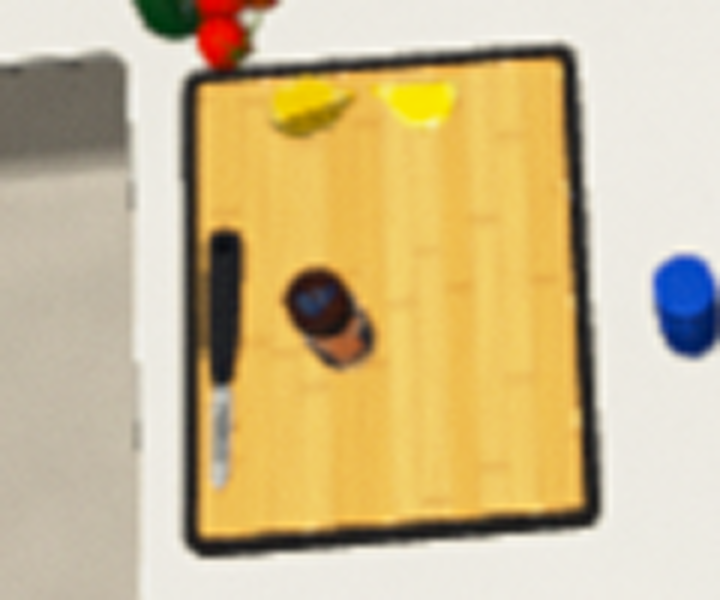

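Run:
```python
from h import *
S=arm.camera_params("scene");T=arm.camera_params("top")
s=(153+(297.5)/6-.5,205+(353.5)/6-.5); t=(123+317.5/6-.5,158+302.5/6-.5)
print(ray(S,s,.121),ray(T,t,.121),tri([(S,s),(T,t)]))
cs=lambda u,v:(225+(u+.5)/7-.5,140+(v+.5)/7-.5)
ct=lambda u,v:(240+(u+.5)/7-.5,150+(v+.5)/7-.5)
for a,b in (((208,92),(325,148)),((140,205),(183,185)),((320,250),(220,325)),((500,283),(331,446))):
    z=.121 if a[0]!=500 else .089
    print(ray(S,cs(*a),z).round(4),ray(T,ct(*b),z).round(4),tri([(S,cs(*a)),(T,ct(*b))]).round(4))
```

```text
[0.50962769 0.31134092 0.121     ] [0.50589638 0.30998639 0.121     ] [0.50806946 0.31071341 0.12008462]
[ 0.608  -0.1043  0.121 ] [ 0.6042 -0.1023  0.121 ] [ 0.605  -0.1017  0.1233]
[ 0.5953 -0.0245  0.121 ] [ 0.5917 -0.0256  0.121 ] [ 0.5939 -0.0252  0.1201]
[ 0.5159 -0.0372  0.121 ] [ 0.5132 -0.0359  0.121 ] [ 0.5139 -0.0356  0.1225]
[ 0.4553 -0.0882  0.089 ] [ 0.4512 -0.0876  0.089 ] [ 0.453  -0.0873  0.0897]
```

```bash
python3 - <<'E'
from h import *
S=arm.camera_params("scene");T=arm.camera_params("top")
print("bottle top",tri([(S,(74,217)),(T,(139,130))]),"base",ray(T,(153,165),0),ray(S,(105,283),0))
E
python3 -m inch '[[[0.2,-0.15,0,0,0,-0.05],[0.4,-0.3,0,0,0,-0.1],[0.6,-0.5,0,0,0,-0.15],[0.8,-0.7,0,0,0,-0.2],[0.9,-0.9,0,0,0,-0.25],[0.9,-1,0,0,0,-0.3],[0.9,-1,0,0,0,-0.35],[0.9,-1,0,0,0,-0.376]]]' 80
```

```text
bottle top [0.77504058 0.40673542 0.22847554] base [0.7313566  0.41201093 0.        ] [7.52739444e-01 4.22634356e-01 1.11022302e-16]
t: 2.05
eef_pos: [0.3372, 0.456, 0.4051]
ee_rot: [-3.141, 0.001, -1.42]
force: [0.4, 0.2, 0.1]
width: 0.0801
```

```bash
python3 -m inch '[[[0.3,-0.15,0,0,0,0],[0.6,-0.3,0,0,0,0],[0.84,-0.45,0,0,0,0],[0.84,-0.45,0,0,0,0],[0.84,-0.45,0,0,0,0]]]'
python3 - <<'E'
from h import *
p=arm.camera_params("wrist");im=arm.grab_frame("wrist");cv2.imwrite("pics/w1.png",im);np.save("w1.npy",p["pose"])
for r in arm.search_frame("jar0","wrist"): print(r)
print(proj(p,[.508,.3107,.121]))
E
```

```text
t: 2.68
eef_pos: [0.5053, 0.3661, 0.4044]
ee_rot: [3.141, -0.0, -1.417]
force: [-0.3, -0.0, -0.2]
width: 0.08
{'box': [239.2, 104.8, 283.8, 151.3], 'score': 0.76}
{'box': [416.1, 108.4, 512.0, 152.1], 'score': 0.57}
[[262.97395496 128.37837164]]
```

View pics/w1.png

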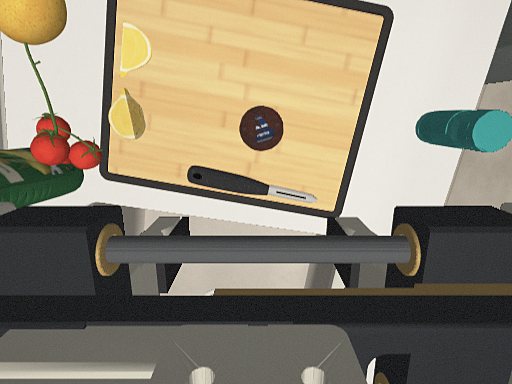

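Run:
```python
from h import *
p=arm.camera_params("wrist");im=cv2.imread("pics/w1.png")
r=max(arm.regions_of("jar0","wrist"),key=lambda r:r["score"]);m=r["region"].astype('uint8')
cts,_=cv2.findContours(m,cv2.RETR_EXTERNAL,cv2.CHAIN_APPROX_NONE);c=max(cts,key=cv2.contourArea);print(cv2.fitEllipse(c))
for uv in [cv2.fitEllipse(c)[0],(261.5,128)]: print(ray(p,uv,.121))
print(arm.get_state()["eef_pos"])
```

```text
((467.6774597167969, 128.42958068847656), (42.187171936035156, 106.68246459960938), 91.89503479003906)
[0.32615385 0.28343704 0.121     ]
[0.50859195 0.31160471 0.121     ]
[0.50412901 0.36718397 0.40489268]
```

```bash
python3 -m inch '[[[0.0165,-0.14,0,0,0,0],[0.0165,-0.275,-0.1,0,0,0],[0.0165,-0.275,-0.3,0,0,0],[0.0165,-0.275,-0.5,0,0,0],[0.0165,-0.275,-0.65,0,0,0],[0.0165,-0.275,-0.705,0,0,0],[0.0165,-0.275,-0.705,0,0,0]]]' 75
python3 -m inch '[[[0,0,0,0,0,0],[0,0,0,0,0,0],[0,0,0,0,0,0],[0,0,0,0,0,0]]]' 30 20
python3 - <<'E'
from h import *
cv2.imwrite("pics/w2.png",arm.grab_frame("wrist"));cv2.imwrite("pics/s2.png",arm.grab_frame("scene"));s=arm.get_state();print(s["width"],s["force"],s["eef_pos"])
E
```

```text
t: 3.7
eef_pos: [0.5081, 0.3115, 0.2638]
ee_rot: [3.141, -0.0, -1.415]
force: [0.7, -0.2, -0.2]
width: 0.0751
t: 4.2
eef_pos: [0.5085, 0.3115, 0.2641]
ee_rot: [-3.141, 0.0, -1.416]
force: [0.5, 0.4, -1.5]
width: 0.0409
0.0403266680495342 [0.13612479 0.57362667 2.09596365] [0.50846152 0.3115249  0.26395093]
```

View pics/w2.png

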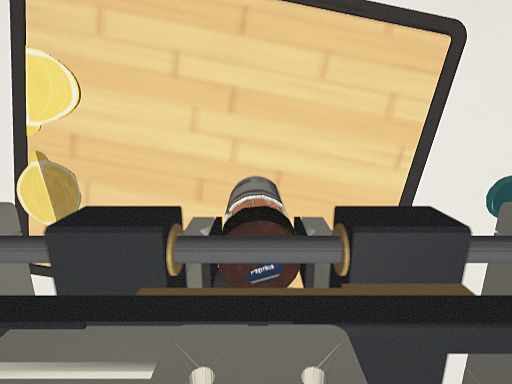

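View pics/s2.png

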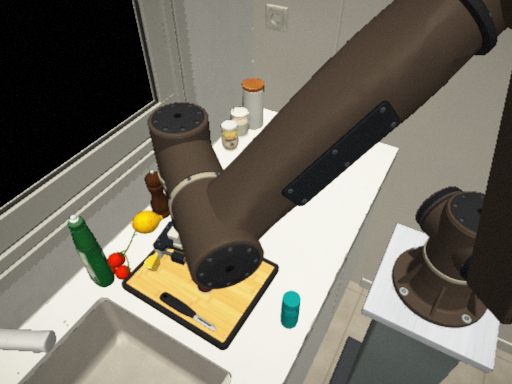

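```bash
python3 -m inch '[[[0,0,0.1,0,0,0],[0,0,0.3,0,0,0],[0,0,0.5,0,0,0],[0.02,-0.1,0.7,0,0,0],[0.05,-0.3,0.7,0,0,0],[0.08,-0.55,0.7,0,0,0],[0.1,-0.75,0.7,0,0,0],[0.11,-0.9,0.7,0,0,0]]]' 30 20
python3 -m inch '[[[0,-0.2,0,0,0,0],[0,-0.4,0,0,0,0],[0,-0.5,0,0,0,0],[0,-0.5,0,0,0,0],[0,-0.5,0,0,0,0]]]'
python3 - <<'E'
from h import *
p=arm.camera_params("wrist");im=arm.grab_frame("wrist");cv2.imwrite("pics/w3.png",im);np.save("w3.npy",p["pose"])
s=arm.get_state();print(s["width"],s["force"],s["eef_pos"],s["q"])
cv2.imwrite("pics/w3c.png",cv2.resize(im[:210],None,fx=1.5,fy=1.5,interpolation=cv2.INTER_CUBIC))
for r in arm.search_frame("jar0","wrist"): print(r)
E
```

```text
t: 5.3
eef_pos: [0.5301, 0.1297, 0.4034]
ee_rot: [3.141, -0.0, -1.417]
force: [1.0, 0.3, -1.9]
width: 0.0406
t: 5.92
eef_pos: [0.5305, 0.0319, 0.4036]
ee_rot: [3.142, 0.0, -1.416]
force: [-0.0, 0.7, -1.6]
width: 0.0408
0.04028184456613975 [-0.79040687  0.74157747 -0.63656606] [0.53046868 0.03219622 0.40355264] [ 4.29798228e-01  1.23037343e-01 -3.04756883e-01 -1.55885532e-04
 -1.14302113e+00 -2.74379496e-01]
{'box': [162.6, 0.0, 227.7, 61.5], 'score': 0.93}
{'box': [172.7, 94.4, 226.7, 141.2], 'score': 0.82}
{'box': [257.6, 95.1, 306.5, 143.6], 'score': 0.74}
{'box': [217.0, 176.9, 303.5, 288.0], 'score': 0.74}
```

View pics/w3.png

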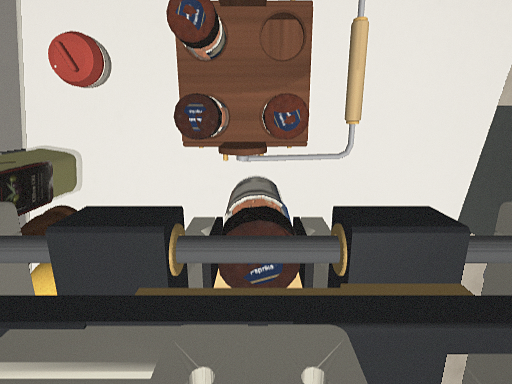

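```bash
python3 -c "
import cv2;im=cv2.imread('pics/w3.png');cv2.imwrite('pics/w3z.png',cv2.resize(im[0:165,150:370],None,fx=3.5,fy=3.5,interpolation=cv2.INTER_CUBIC))"
```

```text
(no output)
```

View pics/w3z.png

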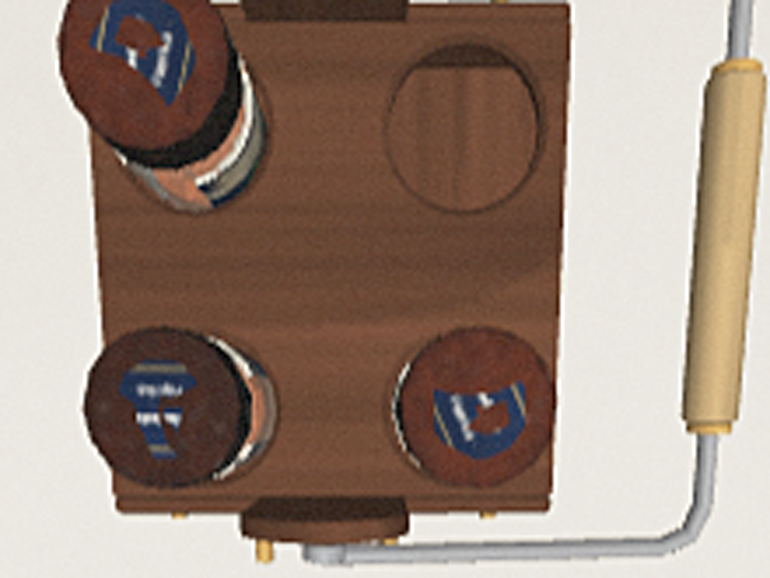

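Run:
```python
from h import *
p=arm.camera_params("wrist");print(abs(p["pose"]-np.load("w3.npy")).max())
z=lambda u,v:(150+(u+.5)/3.5-.5,(v+.5)/3.5-.5)
h3=ray(p,z(463.5,128),.058);c2=ray(p,z(476,407.5),.121);c0=ray(p,z(168,407),.121)
g1=ray(p,z(738,62),.089);g2=ray(p,z(708,430),.089)
print(h3,c2,c0,g1,g2)
print("c0-c2",np.linalg.norm(c0-c2),np.degrees(np.arctan2(*(c0-c2)[1::-1])),"h3-c2",np.linalg.norm((h3-c2)[:2]),np.degrees(np.arctan2(*(c2-h3)[1::-1]))-90,"grip",np.degrees(np.arctan2(*(g2-g1)[1::-1]))-90,(g1+g2)/2)
obs=[(z(463.5,128),(-.04,-.04,.058)),(z(476,407.5),(-.04,.04,.121)),(z(168,407),(.04,.04,.121)),(z((385+542)/2,128),(-.04,-.04,.058)),(z(723,246),(-.108,0,.089)),
 (z(568,5),(-.07,-.07,.058)),(z(553,497),(-.07,.07,.058)),(z(115,497),(.07,.07,.058))]
def res(q):
    c,s=np.cos(q[2]),np.sin(q[2])
    return np.ravel([proj(p,[q[0]+c*X[0]-s*X[1],q[1]+s*X[0]+c*X[1],X[2]])[0]-uv for uv,X in obs])
r=least_squares(res,[.56,-.07,.15],loss='soft_l1');print(r.x,np.degrees(r.x[2]),res(r.x).reshape(-1,2).round(1).tolist())
x,y,a=r.x;c,s=np.cos(a),np.sin(a)
for X in [(-.04,-.04),(-.04,.04),(.04,.04),(-.108,0),(0,0)]: print(X,x+c*X[0]-s*X[1],y+s*X[0]+c*X[1])
print(arm.get_state()["eef_pos"])
```

```text
0.0008940526672834292
[ 0.52719962 -0.11500131  0.058     ] [ 0.51532776 -0.03664363  0.121     ] [ 0.59201878 -0.02476189  0.121     ] [ 0.4602966  -0.13379195  0.089     ] [ 0.44607627 -0.04112766  0.089     ]
c0-c2 0.07760598445557469 8.806818715368012 h3-c2 0.0792519256829882 8.615277197710483 grip 8.72458803262272 [ 0.45318643 -0.0874598   0.089     ]
[ 0.5603798  -0.07045737  0.16503208] 9.455641438462447 [[-0.0, -1.6], [1.3, -0.9], [-1.4, 0.2], [-0.0, -1.6], [-0.7, 1.3], [0.5, 0.1], [0.1, 1.0], [0.1, 2.2]]
(-0.04, -0.04) 0.5274946348360878 -0.11648525365144047
(-0.04, 0.04) 0.51435191713605 -0.037572206748807756
(0.04, 0.04) 0.5932649640386827 -0.02442948904876984
(-0.108, 0) 0.45384718611883107 -0.08820004024515635
(0, 0) 0.5603797994373853 -0.07045737135010516
[0.5304545  0.03227351 0.40356146]
```

```bash
python3 -m inch '[[[-0.015,-0.2,0,0,0,0],[-0.015,-0.38,0,0,0,0],[-0.015,-0.38,0,0,0,0],[-0.015,-0.38,0,0,0,0],[-0.015,-0.38,0,0,0,0]]]'
python3 - <<'E'
from h import *
p=arm.camera_params("wrist");im=arm.grab_frame("wrist");cv2.imwrite("pics/w4.png",im);np.save("w4.npy",p["pose"])
s=arm.get_state();print(s["width"],s["force"],s["eef_pos"])
cv2.imwrite("pics/w4z.png",cv2.resize(im[20:190,150:350],None,fx=3.5,fy=3.5,interpolation=cv2.INTER_CUBIC))
E
```

```text
t: 6.65
eef_pos: [0.5275, -0.0436, 0.4037]
ee_rot: [-3.141, 0.0, -1.415]
force: [-0.5, -0.6, -0.5]
width: 0.0404
0.041055444239641525 [-0.34450826 -0.4861655  -1.46852172] [ 0.52748317 -0.04366414  0.40366142]
```

View pics/w4z.png

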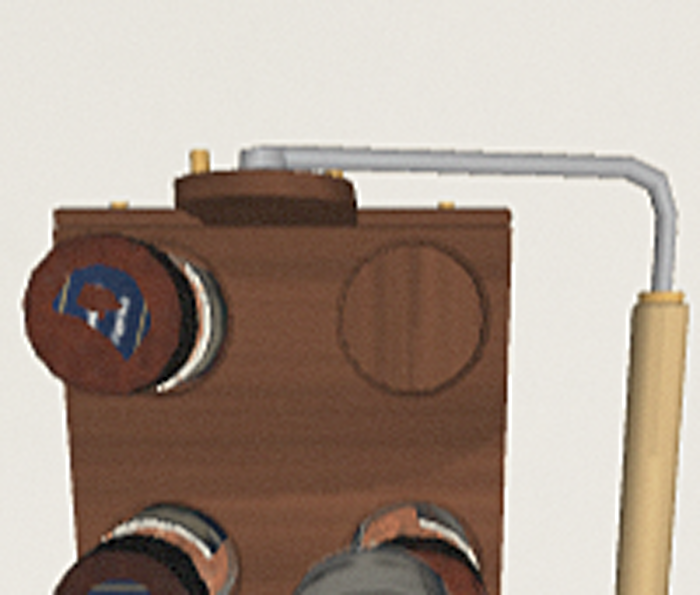

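View pics/w4.png

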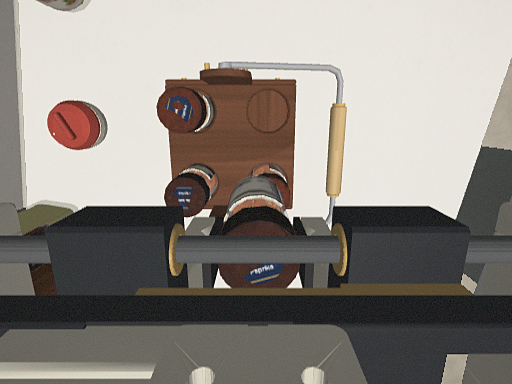

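Run:
```python
from h import *
p=arm.camera_params("wrist");p["pose"]=np.load("w4.npy")
z=lambda u,v:(150+(u+.5)/3.5-.5,20+(v+.5)/3.5-.5)
print(ray(p,z(413,318.5),.058), ray(p,z(510,212),.058),ray(p,z(55,212),.058),ray(p,z(103,314),.121))
a=ray(p,z(338,318),.058);b=ray(p,z(488,318),.058);print(np.linalg.norm(a-b))
```

```text
[ 0.5268966  -0.11592423  0.058     ] [ 0.50291755 -0.15126141  0.058     ] [ 0.63930786 -0.12986969  0.058     ] [ 0.60580734 -0.10368937  0.121     ]
0.04665158284377446
```

```bash
python3 -m inch '[[[-0.004,-0.18,0,0,0,0],[-0.004,-0.3625,0,0,0,0],[-0.004,-0.3625,0,0,0,0],[-0.004,-0.3625,-0.15,0,0,0],[-0.004,-0.3625,-0.3,0,0,0],[-0.004,-0.3625,-0.4,0,0,0],[-0.004,-0.3625,-0.46,0,0,0],[-0.004,-0.3625,-0.46,0,0,0]]]'
python3 - <<'E'
from h import *
p=arm.camera_params("wrist");im=arm.grab_frame("wrist");cv2.imwrite("pics/w5.png",im);np.save("w5.npy",p["pose"])
s=arm.get_state();print(s["width"],s["force"],s["eef_pos"],s["ee_rot"])
im=arm.grab_frame("scene");cv2.imwrite("pics/s5.png",cv2.resize(im[110:230,200:340],None,fx=5,fy=5,interpolation=cv2.INTER_CUBIC))
E
```

```text
t: 7.7
eef_pos: [0.5266, -0.1165, 0.3111]
ee_rot: [3.14, 0.0, -1.415]
force: [1.0, -0.1, -1.4]
width: 0.0403
0.04058772558590797 [ 0.68291095 -0.56216145 -0.89773525] [ 0.5268674  -0.11664342  0.31197047] [-3.14151392e+00 -2.14329842e-04 -1.41532922e+00]
```

View pics/w5.png

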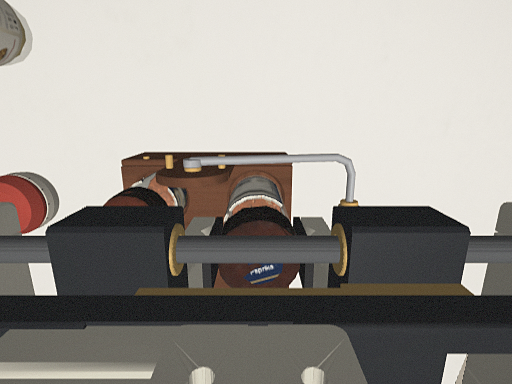

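View pics/s5.png

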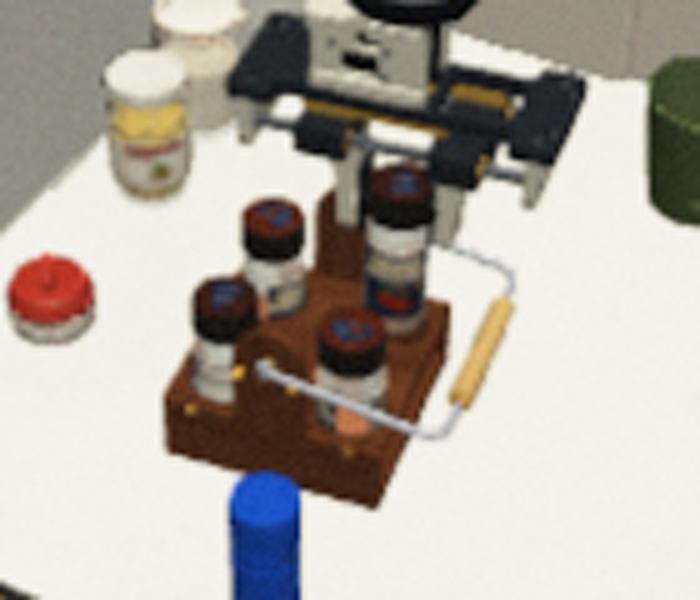

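```bash
python3 -m inch '[[[0,0,-0.025,0,0,0],[0,0,-0.05,0,0,0],[0,0,-0.07,0,0,0],[0,0,-0.08,0,0,0],[0,0,-0.08,0,0,0]]]'
```

```text
t: 8.43
eef_pos: [0.5265, -0.1171, 0.2955]
ee_rot: [3.141, -0.0, -1.416]
force: [0.3, -0.8, -0.6]
width: 0.0403
```

```bash
python3 -m inch '[[[0,0,-0.04,0,0,0],[0,0,-0.08,0,0,0],[0,0,-0.11,0,0,0],[0,0,-0.135,0,0,0],[0,0,-0.15,0,0,0],[0,0,-0.15,0,0,0]]]'
```

```text
t: 9.18
eef_pos: [0.5265, -0.117, 0.2654]
ee_rot: [3.141, 0.0, -1.416]
force: [0.9, -0.3, -1.9]
width: 0.0406
```

```bash
python3 -m inch '[[[0,0,-0.005,0,0,0],[0,0,-0.01,0,0,0],[0,0,-0.014,0,0,0],[0,0,-0.014,0,0,0]]]'
```

```text
t: 9.68
eef_pos: [0.527, -0.1171, 0.264]
ee_rot: [-3.14, -0.001, -1.415]
force: [-0.3, -0.3, 5.8]
width: 0.0404
```

```bash
python3 -m inch '[[[0,0,0,0,0,0],[0,0,0,0,0,0],[0,0,0,0,0,0]]]' 56
python3 -m inch '[[[0,0,0.1,0,0,0],[0,0,0.3,0,0,0],[0,0,0.5,0,0,0],[0,0.1,0.7,0,0,0],[0,0.3,0.7,0,0,0],[0,0.4,0.7,0,0,0],[0,0.4,0.7,0,0,0],[0,0.4,0.7,0,0,0]]]'
python3 - <<'E'
from h import *
p=arm.camera_params("wrist");im=arm.grab_frame("wrist");cv2.imwrite("pics/w6.png",im);np.save("w6.npy",p["pose"])
cv2.imwrite("pics/w6z.png",cv2.resize(im[20:230,150:370],None,fx=2.8,fy=2.8,interpolation=cv2.INTER_CUBIC))
s=arm.get_state();print(s["width"],s["force"],s["eef_pos"],s["ee_rot"])
im=arm.grab_frame("scene");cv2.imwrite("pics/s6.png",cv2.resize(im[110:230,200:340],None,fx=5,fy=5,interpolation=cv2.INTER_CUBIC))
E
```

```text
t: 10.05
eef_pos: [0.5265, -0.1171, 0.2627]
ee_rot: [3.141, 0.0, -1.416]
force: [-0.7, 0.9, 0.7]
width: 0.0554
t: 11.05
eef_pos: [0.5265, -0.0373, 0.4027]
ee_rot: [3.141, -0.0, -1.416]
force: [-0.3, -0.3, 0.1]
width: 0.0559
0.056028810149834324 [-0.15043291  0.02104645 -1.24644054] [ 0.52652251 -0.03753366  0.40267076] [ 3.14111928e+00 -1.60483162e-04 -1.41635276e+00]
```

View pics/w6z.png

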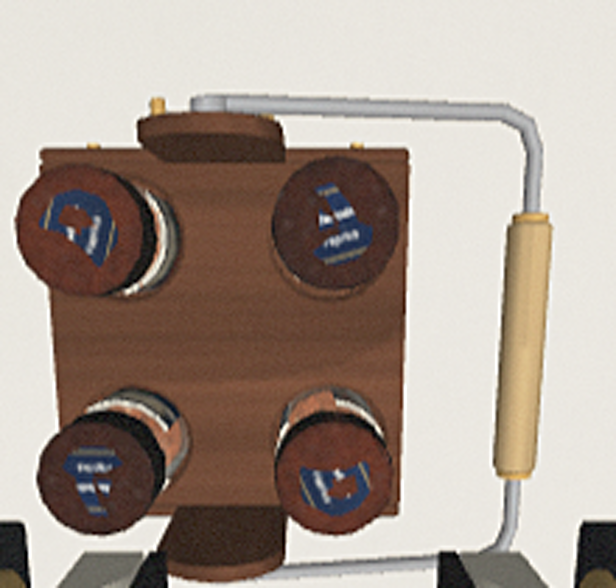

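View pics/s6.png

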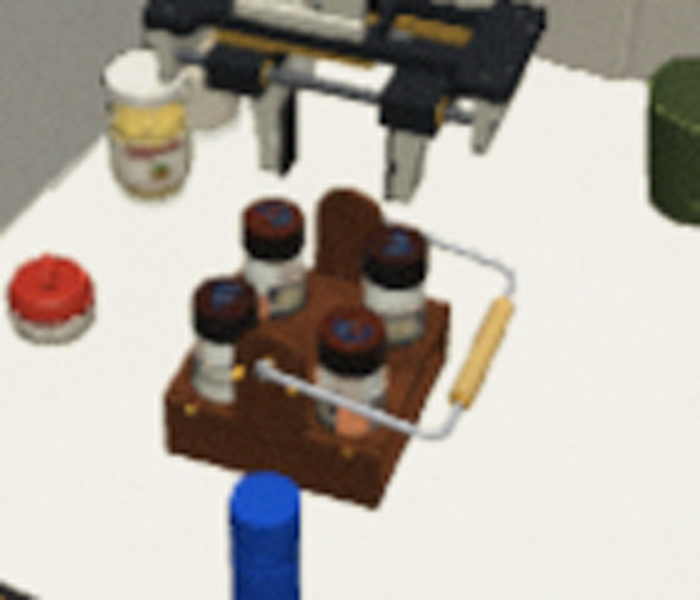

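Run:
```python
from h import *
p=arm.camera_params("wrist");p["pose"]=np.load("w6.npy")
z=lambda u,v:(150+(u+.5)/2.8-.5,20+(v+.5)/2.8-.5)
g1=ray(p,z(530.5,216),.089);g2=ray(p,z(515,476),.089);print(g1,g2,(g1+g2)/2,np.linalg.norm(g1-g2),np.degrees(np.arctan2(*(g2-g1)[1::-1]))-90)
c=ray(p,z(336,226),.121);print("jar3 cap",c)
g=(g1+g2)/2
s=arm.get_state();print(g-s["eef_pos"])
```

```text
[ 0.46019511 -0.13249203  0.089     ] [ 0.44518994 -0.04059099  0.089     ] [ 0.45269252 -0.08654151  0.089     ] 0.09311797242870336 9.273159898994564
jar3 cap [ 0.52736215 -0.11710101  0.121     ]
[-0.07383173 -0.04892147 -0.31368454]
```

```bash
python3 -m inch '[[[-0.2,-0.12,0,0,0,0],[-0.369,-0.248,0,0,0,0],[-0.369,-0.248,-0.1,0,0,0],[-0.369,-0.248,-0.3,0,0,0],[-0.369,-0.248,-0.45,0,0,0],[-0.369,-0.248,-0.5,0,0,0],[-0.369,-0.248,-0.5,0,0,0]]]' 36
python3 - <<'E'
from h import *
p=arm.camera_params("wrist");im=arm.grab_frame("wrist");cv2.imwrite("pics/w7.png",im)
s=arm.get_state();print(s["width"],s["force"],s["eef_pos"],s["ee_rot"])
im=arm.grab_frame("scene");cv2.imwrite("pics/s7.png",cv2.resize(im[110:230,220:360],None,fx=5,fy=5,interpolation=cv2.INTER_CUBIC))
E
```

```text
t: 12.02
eef_pos: [0.4529, -0.0869, 0.3028]
ee_rot: [3.141, -0.0, -1.416]
force: [0.2, 0.3, 0.6]
width: 0.0359
0.03599662428401227 [0.56640702 0.46030825 0.57556797] [ 0.45322292 -0.08681844  0.3035521 ] [-3.14104472e+00 -3.23873665e-04 -1.41613708e+00]
```

View pics/w7.png

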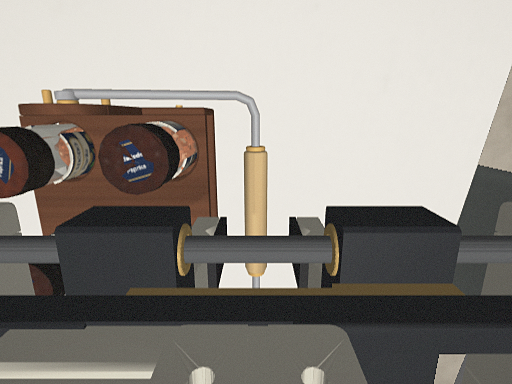

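View pics/s7.png

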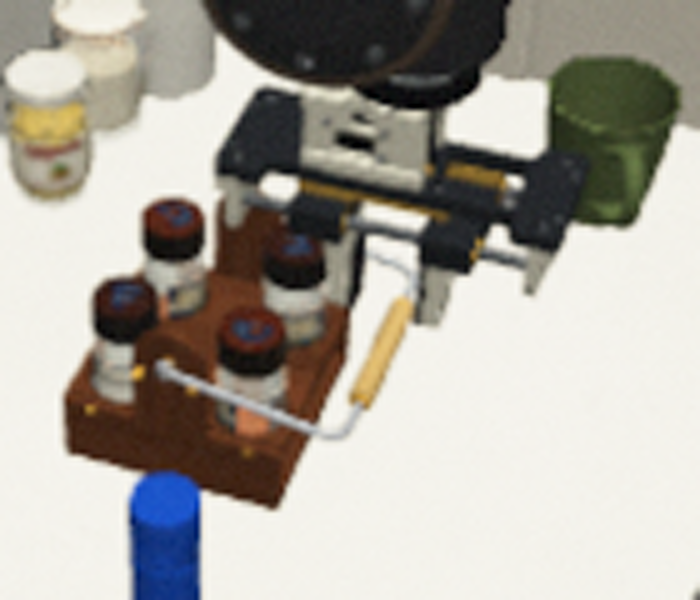

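```bash
python3 -m inch '[[[0,0,-0.1,0,0,0],[0,0,-0.2,0,0,0],[0,0,-0.26,0,0,0],[0,0,-0.276,0,0,0],[0,0,-0.276,0,0,0]]]' 36
python3 -m inch '[[[0,0,0,0,0,0],[0,0,0,0,0,0],[0,0,0,0,0,0],[0,0,0,0,0,0],[0,0,0,0,0,0]]]' 8 8
python3 - <<'E'
from h import *
im=arm.grab_frame("wrist");cv2.imwrite("pics/w8.png",im)
s=arm.get_state();print(s["width"],s["force"],s["eef_pos"],s["ee_rot"])
E
```

```text
t: 12.75
eef_pos: [0.4531, -0.0866, 0.2481]
ee_rot: [-3.141, -0.0, -1.416]
force: [0.5, -0.4, -0.2]
width: 0.0361
t: 13.38
eef_pos: [0.4535, -0.0865, 0.2481]
ee_rot: [-3.14, -0.0, -1.416]
force: [5.3, 0.2, 0.7]
width: 0.0159
0.015829819053208447 [ 4.43287428  0.84231471 -0.37983969] [ 0.4534303  -0.08649879  0.24802794] [-3.13983370e+00 -7.93570687e-05 -1.41575071e+00]
```

View pics/w8.png

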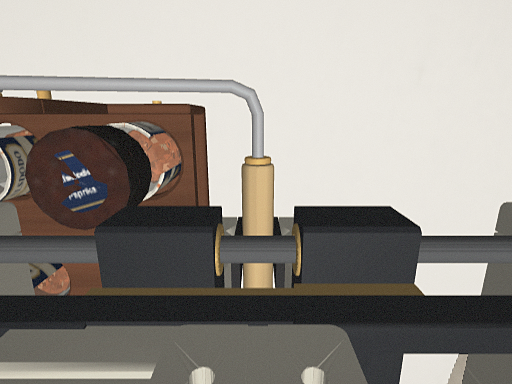

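```bash
python3 -m inch '[[[0.0,0,0.05,0,0,0],[-0.003,0,0.0955,0,0,0],[0.004,0,0.14,0,0,0],[0.007,0,0.191,0,0,0],[0.017,0.002,0.24,0,0,0],[0.032,0.004,0.2835,0,0,0],[0.072,0.01,0.3705,0,0,0],[0.072,0.01,0.3705,0,0,0]]]' 8 12
python3 - <<'E'
from h import *
s=arm.get_state();print(s["width"],s["force"],s["eef_pos"],s["ee_rot"])
im=arm.grab_frame("scene");cv2.imwrite("pics/s9.png",cv2.resize(im[90:220,210:350],None,fx=4.5,fy=4.5,interpolation=cv2.INTER_CUBIC))
E
```

```text
t: 14.42
eef_pos: [0.4677, -0.0848, 0.3231]
ee_rot: [-3.141, -0.001, -1.416]
force: [-1.5, -0.5, -0.1]
width: 0.0155
0.015542918933935319 [-1.47981506 -0.52525813 -0.13150304] [ 0.46768935 -0.08476624  0.32310632] [-3.14056120e+00 -5.36960729e-04 -1.41577611e+00]
```

View pics/s9.png

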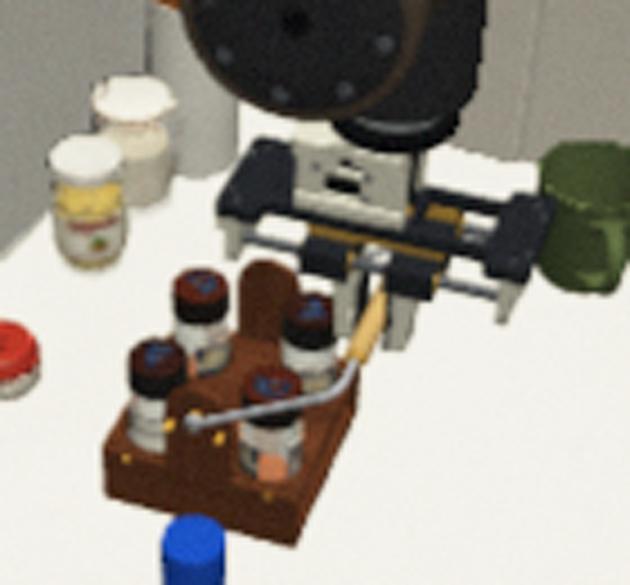

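```bash
python3 -m inch '[[[0.05,0.009,0.0785,0,0,0],[0.117,0.019,0.1465,0,0,0],[0.194,0.031,0.2015,0,0,0],[0.28,0.045,0.242,0,0,0],[0.372,0.059,0.2665,0,0,0],[0.42,0.066,0.272,0,0,0],[0.466,0.074,0.275,0,0,0],[0.466,0.074,0.275,0,0,0]]]' 8 12
python3 - <<'E'
from h import *
s=arm.get_state();print(s["width"],s["force"],s["eef_pos"],s["ee_rot"])
im=arm.grab_frame("scene");cv2.imwrite("pics/s10.png",cv2.resize(im[70:220,200:350],None,fx=4,fy=4,interpolation=cv2.INTER_CUBIC))
E
```

```text
t: 15.48
eef_pos: [0.5611, -0.0698, 0.3771]
ee_rot: [-3.14, -0.0, -1.416]
force: [-0.7, 0.6, 6.7]
width: 0.0156
0.015603981383659121 [-0.68617628  0.62669752  6.70878576] [ 0.56113173 -0.0697634   0.37706459] [-3.14031814e+00 -4.91062455e-04 -1.41569277e+00]
```

View pics/s10.png

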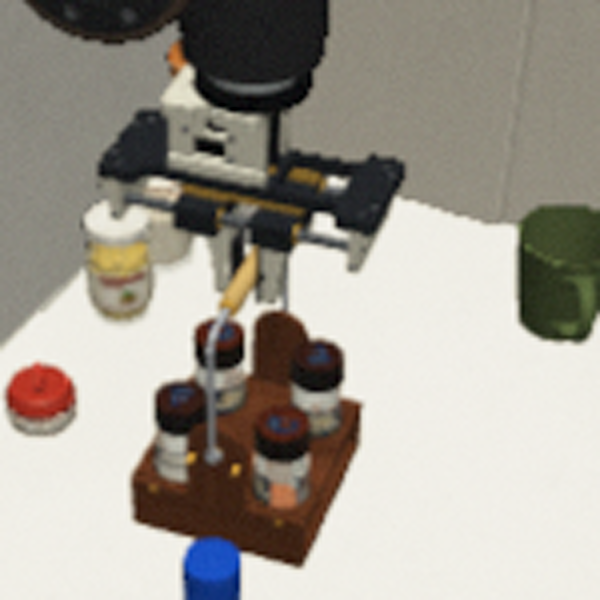

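Handle is upright. Tighten the grip and lift slowly by about 85 mm.

```bash
python3 -m inch '[[[0,0,0,0,0,0],[0,0,0,0,0,0],[0,0,0.01,0,0,0],[0,0,0.025,0,0,0],[0,0,0.045,0,0,0],[0,0,0.07,0,0,0],[0,0,0.1,0,0,0],[0,0,0.12,0,0,0]]]' 5 40
python3 -m inch '[[[0,0,0.04,0,0,0],[0,0,0.08,0,0,0],[0,0,0.13,0,0,0],[0,0,0.18,0,0,0],[0,0,0.23,0,0,0],[0,0,0.27,0,0,0],[0,0,0.295,0,0,0],[0,0,0.31,0,0,0]]]'
python3 -m inch '[[[0,0,0,0,0,0],[0,0,0,0,0,0],[0,0,0,0,0,0],[0,0,0,0,0,0],[0,0,0,0,0,0],[0,0,0,0,0,0],[0,0,0,0,0,0],[0,0,0,0,0,0]]]'
python3 - <<'E'
from h import *
s=arm.get_state();print(s["t"],s["width"],s["force"],s["moment"],s["eef_pos"],s["ee_rot"])
im=arm.grab_frame("scene");cv2.imwrite("pics/s11.png",cv2.resize(im[50:210,190:350],None,fx=3.7,fy=3.7,interpolation=cv2.INTER_CUBIC))
im=arm.grab_frame("top");cv2.imwrite("pics/t11.png",cv2.resize(im[110:270,150:400],None,fx=3,fy=3,interpolation=cv2.INTER_CUBIC))
E
```

```text
t: 16.52
eef_pos: [0.5604, -0.0698, 0.4013]
ee_rot: [-3.141, 0.0, -1.416]
force: [0.2, 0.4, -8.1]
width: 0.0148
t: 17.52
eef_pos: [0.5603, -0.0699, 0.463]
ee_rot: [3.142, 0.0, -1.416]
force: [0.6, -0.1, -8.2]
width: 0.0147
t: 18.52
eef_pos: [0.5603, -0.0698, 0.4628]
ee_rot: [-3.142, -0.0, -1.416]
force: [0.2, -0.5, -8.4]
width: 0.0152
18.525 0.015160527424330605 [ 0.19505876 -0.50210573 -8.37406739] [ 0.02560193 -0.00371705 -0.00581511] [ 0.56034404 -0.0698261   0.46276114] [-3.14156787e+00 -4.57387038e-06 -1.41597338e+00]
```

View pics/s11.png

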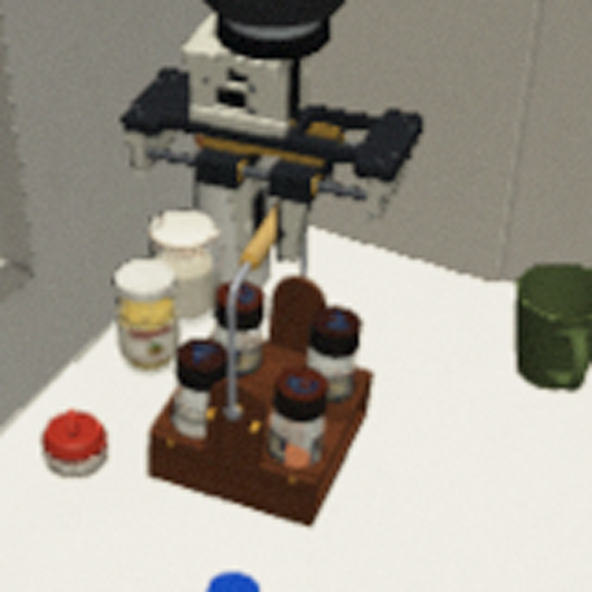

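View pics/t11.png

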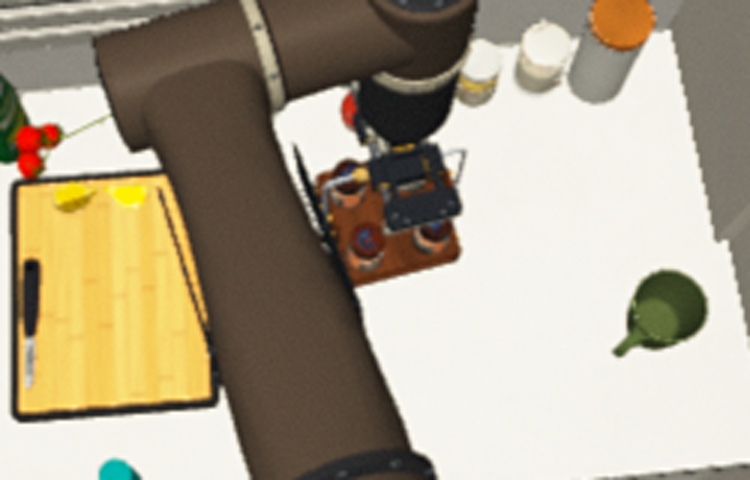

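Run:
```python
from h import *
from scipy.spatial.transform import Rotation as R
p=arm.camera_params("scene")
z=lambda u,v:(190+(u+.5)/3.7-.5,50+(v+.5)/3.7-.5)
pts=[(200,351,.04,.04,.121),(240,297,.04,-.04,.121),(334,325,-.04,-.04,.121),(301,384,-.04,.04,.121),(313,524,-.07,.07,0),(151,477,.07,.07,0),(372,374,-.07,-.07,.058),(152,434,.07,.07,.058)]
X=np.array([q[2:] for q in pts]);U=np.array([z(*q[:2]) for q in pts]);f=K(p)
ok,rv,t=cv2.solvePnP(X,U,np.array([[f,0,p["cx"]],[0,f,p["cy"]],[0,0,1]]),None)
P=p["pose"];Rw=P[:3,:3]@cv2.Rodrigues(rv)[0];print((P[:3,:3]@t.ravel()+P[:3,3]),"tilt",np.degrees(np.arccos(Rw[2,2])),"zaxis",Rw[:,2],R.from_matrix(Rw).as_euler('xyz',degrees=True))
im=arm.grab_frame("wrist");cv2.imwrite("pics/w11.png",im)
s=arm.get_state();print(s["t"],s["force"],s["eef_pos"])
```

```text
[ 0.58014069 -0.0922647   0.06525632] tilt 3.031602007731208 zaxis [-0.05283632 -0.00230908  0.99860052] [-0.32456968 -3.0141935   8.65121176]
18.675 [-0.2691534   0.42580305 -7.29749847] [ 0.56033962 -0.06985972  0.46278094]
```

View pics/w11.png

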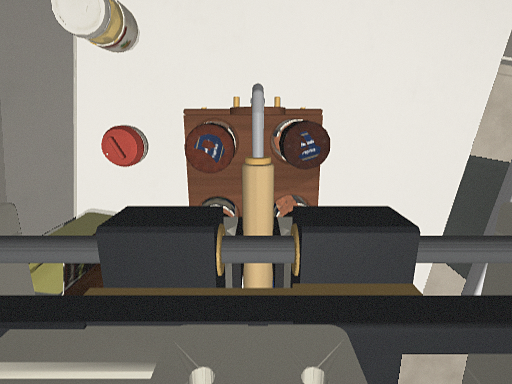

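Run:
```python
from h import *
from scipy.spatial.transform import Rotation as R
p=arm.camera_params("scene")
z=lambda u,v:(190+(u+.5)/3.7-.5,50+(v+.5)/3.7-.5)
pts=[(200,351,.04,.04,.121),(240,297,.04,-.04,.121),(334,325,-.04,-.04,.121),(301,384,-.04,.04,.121),(313,524,-.07,.07,0),(151,477,.07,.07,0),(372,374,-.07,-.07,.058),(152,434,.07,.07,.058)]
X=np.array([q[2:] for q in pts]);U=np.array([z(*q[:2]) for q in pts])
h=np.array([.5603,-.0698,.194])
def w(q): return R.from_euler('xyz',q[:3]).apply(X-[0,0,.108])+h+q[3:]
f=lambda q:np.r_[(proj(p,w(q))-U).ravel(),q[3:]/.002]
r=least_squares(f,[0,0,.155,0,0,0]);print(np.degrees(r.x[:3]),r.x[3:],f(r.x)[:16].round(1))
```

```text
[-0.83358049 -3.63131059  8.999305  ] [ 1.20018151e-03 -3.30772302e-04 -1.80840668e-05] [ 0.6  0.9  0.  -0.6  0.4 -1.   0.3 -0.3 -0.   2.4 -0.5  1.3  0.6 -1.
 -0.7 -1.3]
```

Run:
```python
from h import *
from scipy.spatial.transform import Rotation as R
p=arm.camera_params("scene")
cs=lambda u,v:(225+(u+.5)/7-.5,140+(v+.5)/7-.5)
pts=[(140,205,.04,.04,.121),(208,92,.04,-.04,.121),(320,250,-.04,.04,.121),(352,502,-.07,.07,0),(60,420,.07,.07,0),(453,215,-.07,-.07,.058),(58,345,.07,.07,.058)]
X=np.array([q[2:] for q in pts]);U=np.array([cs(*q[:2]) for q in pts]);h=np.array([.5603,-.0702,.108])
def w(q): return R.from_euler('xyz',q[:3]).apply(X-[0,0,.108])+h+q[3:]
f=lambda q:np.r_[(proj(p,w(q))-U).ravel(),q[3:]/.002]
r=least_squares(f,[0,0,.155,0,0,0]);print(np.degrees(r.x[:3]),r.x[3:],f(r.x)[:14].round(1))
# same-feature row differences of left bottom edge: now
```

```text
[-2.00303895 -1.54593577  9.61051074] [ 0.00129649 -0.00054794  0.00061327] [ 0.3  0.1  0.  -0.5  0.3  0.5  0.3  1.4 -0.2  1.1  0.5 -0.8 -0.6 -0.9]
```

Run:
```python
from h import *
p=arm.camera_params("wrist");im=arm.grab_frame("wrist");np.save("w12.npy",p["pose"])
print(abs(im.astype(int)-cv2.imread("pics/w11.png")).mean())
cv2.imwrite("pics/w12z.png",cv2.resize(im[80:215,170:340],None,fx=4.5,fy=4.5,interpolation=cv2.INTER_CUBIC))
im=arm.grab_frame("scene");cv2.imwrite("pics/s12z.png",cv2.resize(im[120:200,225:300],None,fx=7,fy=7,interpolation=cv2.INTER_CUBIC))
```

```text
2.535578409830729
```

View pics/w12z.png

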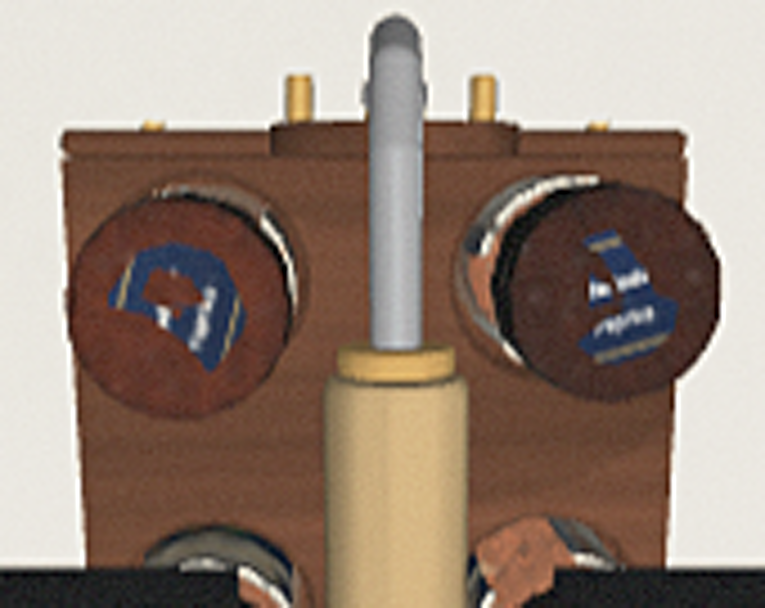

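View pics/s12z.png

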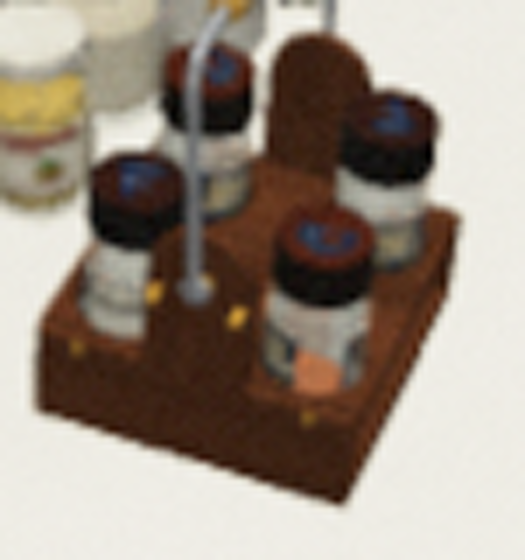

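Run:
```python
from h import *
for i in range(10):
    im=arm.grab_frame("wrist")
    row=im[113:117,160:360].astype(int).mean(0).sum(1)  # rows on plate edge band
    d=np.abs(np.diff(row)); 
    thr=(row<450); xs=np.nonzero(thr)[0]
    # subpixel crossing
    def cr(i0,i1):
        a,b=row[i0],row[i1]; return 160+i0+(450-a)/(b-a)*(i1-i0)
    print(arm.get_state()["t"].__round__(3), round(cr(xs[0]-1,xs[0]),2), round(cr(xs[-1],xs[-1]+1),2))
```

```text
18.825 183.55 321.71
18.875 183.62 321.72
18.925 183.54 321.72
18.975 183.53 321.7
19.025 183.55 321.73
19.075 183.55 321.74
19.125 183.54 321.71
19.175 183.55 321.71
19.225 183.55 321.73
19.275 183.55 321.71
```

Run:
```python
from h import *
from scipy.spatial.transform import Rotation as R
p=arm.camera_params("wrist");S=arm.camera_params("scene")
z=lambda u,v:(170+(u+.5)/4.5-.5,80+(v+.5)/4.5-.5)
cs=lambda u,v:(225+(u+.5)/7-.5,120+(v+.5)/7-.5)
W=[(64,131,.07,-.07,.058),(685,131,-.07,-.07,.058),(180,305,.04,-.04,.121),(609,291,-.04,-.04,.121)]
Sc=[(138,178,.04,.04,.121),(210,70,.04,-.04,.121),(392,117,-.04,-.04,.121),(325,232,-.04,.04,.121),(343,505,-.07,.07,0),(38,410,.07,.07,0),(460,215,-.07,-.07,.058)]
def run(ws,ss):
    def f(q):
        o=[]
        for L,cam,fn,wt,off in ((W,p,z,ws,0),(Sc,S,cs,ss,1)):
            X=np.array([a[2:] for a in L]);U=np.array([fn(*a[:2]) for a in L])
            w=R.from_euler('xyz',q[:3]).apply(X-[0,0,.108])+[.5603,-.0698,.194]+q[3:6]
            o.append(wt*(proj(cam,w)-U).ravel())
        return np.r_[o[0],o[1],q[3:]/.003]
    r=least_squares(f,[0,0,.155,0,0,0]);print(np.degrees(r.x[:3]).round(2),r.x[3:].round(4),f(r.x)[:-3].round(1))
run(1,0);run(1,1);run(0,1)
```

```text
[-0.58 -3.52  9.32] [-0.0001 -0.0023 -0.004 ] [-0.5  0.7  0.3 -0.3 -0.7 -0.9  0.8  0.8  0.   0.   0.   0.   0.   0.
  0.   0.   0.   0.   0.   0.   0.   0. ]
[-0.03 -3.96  8.84] [ 0.0004 -0.0025 -0.0008] [-1.6  0.2  0.3  0.4 -1.4 -1.4  1.2  1.   0.7 -0.   0.6 -0.3  0.4  0.3
  0.9  0.2  0.8  1.9  0.1  1.5  0.8 -0.1]
[-0.79 -4.31  8.58] [ 0.0016 -0.0014  0.0008] [-0.   0.  -0.   0.  -0.   0.   0.   0.   0.  -0.3  0.2 -0.9 -0.1 -0.
  0.2  0.1 -0.   1.6 -0.5  0.8  0.4 -0.7]
```

```bash
python3 -m inch '[[[0.03,0.005,0,0,0,0],[0.03,0.005,0,0,0,0],[0,0,0,0,0,0],[0,0,0,0,0,0],[0.015,0.002,0,0,0,0],[0.015,0.002,0,0,0,0],[0,0,0,0,0,0],[0,0,0,0,0,0]]]'
cat > e.py <<'E'
from h import *
for i in range(6):
    im=arm.grab_frame("wrist")
    row=im[113:117,160:360].astype(int).mean(0).sum(1); xs=np.nonzero(row<450)[0]
    cr=lambda i0,i1:160+i0+(450-row[i0])/(row[i1]-row[i0])*(i1-i0)
    print(round(arm.get_state()["t"],3), round(cr(xs[0]-1,xs[0]),2), round(cr(xs[-1],xs[-1]+1),2))
E
python3 e.py
python3 -m inch '[[[0,0,0,0,0,0],[0,0,0,0,0,0],[0,0,0,0,0,0],[0,0,0,0,0,0],[0,0,0,0,0,0],[0,0,0,0,0,0],[0,0,0,0,0,0],[0,0,0,0,0,0]]]'; python3 e.py
```

```text
t: 20.27
eef_pos: [0.5601, -0.0699, 0.4628]
ee_rot: [-3.142, 0.0, -1.416]
force: [0.6, 0.5, -8.4]
width: 0.0148
20.325 182.45 320.59
20.375 180.73 319.17
20.425 179.61 318.04
20.475 178.65 317.27
20.525 178.72 317.25
20.575 179.18 317.56
t: 21.58
eef_pos: [0.5603, -0.0698, 0.4628]
ee_rot: [-3.142, -0.0, -1.416]
force: [-0.3, -0.7, -8.7]
width: 0.015
21.625 184.46 322.67
21.675 185.43 323.64
21.725 185.77 324.37
21.775 186.27 324.62
21.825 186.22 324.52
21.875 185.7 324.23
```

```bash
for i in 1 2; do python3 -m inch '[[[0,0,0,0,0,0],[0,0,0,0,0,0],[0,0,0,0,0,0],[0,0,0,0,0,0],[0,0,0,0,0,0],[0,0,0,0,0,0],[0,0,0,0,0,0],[0,0,0,0,0,0]]]'; python3 e.py; done
```

```text
t: 22.88
eef_pos: [0.5604, -0.0699, 0.4628]
ee_rot: [-3.142, -0.0, -1.416]
force: [0.0, -0.1, -8.4]
width: 0.0148
22.925 182.73 321.29
22.975 182.61 320.84
23.025 182.29 320.61
23.075 182.33 320.62
23.125 182.46 320.72
23.175 182.67 321.13
t: 24.18
eef_pos: [0.5603, -0.0699, 0.4628]
ee_rot: [-3.142, 0.0, -1.416]
force: [-0.1, -0.3, -8.5]
width: 0.0148
24.225 183.42 321.74
24.275 183.42 321.71
24.325 183.41 321.73
24.375 183.42 321.71
24.425 183.42 321.72
24.475 183.42 321.72
```

Run:
```python
from h import *
from scipy.spatial.transform import Rotation as R
p=arm.camera_params("wrist")
def fit(pose,L,fn,h0):
    p["pose"]=pose
    X=np.array([a[2:] for a in L]);U=np.array([fn(*a[:2]) for a in L])
    def f(q):
        w=R.from_euler('xyz',q[:3]).apply(X-[0,0,.108])+h0+q[3:6]
        return np.r_[(proj(p,w)-U).ravel(),q[3:]/.003,(q[0]-0)/.02]
    r=least_squares(f,[0,0,.155,0,0,0]);print(np.degrees(r.x[:3]).round(2),r.x[3:].round(4),f(r.x)[:-4].round(1))
z6=lambda u,v:(150+(u+.5)/2.8-.5,20+(v+.5)/2.8-.5)
fit(np.load("w6.npy"),[(42,151,.07,-.07,.058),(410,151,-.07,-.07,.058),(79,230,.04,-.04,.121),(336,226,-.04,-.04,.121),(398,516,-.07,.07,.058)],z6,np.array([.5603,-.0702,.108]))
z=lambda u,v:(170+(u+.5)/4.5-.5,80+(v+.5)/4.5-.5)
fit(np.load("w12.npy"),[(64,131,.07,-.07,.058),(685,131,-.07,-.07,.058),(180,305,.04,-.04,.121),(609,291,-.04,-.04,.121)],z,np.array([.5603,-.0698,.194]))
```

```text
[0.26 0.75 8.57] [ 0.0005 -0.0006  0.0007] [-0.6  0.6  0.8  1.1 -0.5 -1.  -0.1  0.8  0.5 -1.5]
[-0.39 -3.52  9.32] [-0.0001 -0.0023 -0.0038] [-0.5  0.8  0.2 -0.2 -0.7 -1.   0.8  0.7]
```

Run:
```python
from h import *
a=cv2.imread("pics/scene0.png")[140:220,225:315];
im=arm.grab_frame("scene");b=im[115:205,220:310]
cv2.imwrite("pics/cmpA.png",cv2.resize(a,None,fx=8,fy=8,interpolation=cv2.INTER_CUBIC)[0:600,0:720])
cv2.imwrite("pics/cmpB.png",cv2.resize(b,None,fx=8,fy=8,interpolation=cv2.INTER_CUBIC)[100:700,0:720])
```

```text
(no output)
```

View pics/cmpA.png

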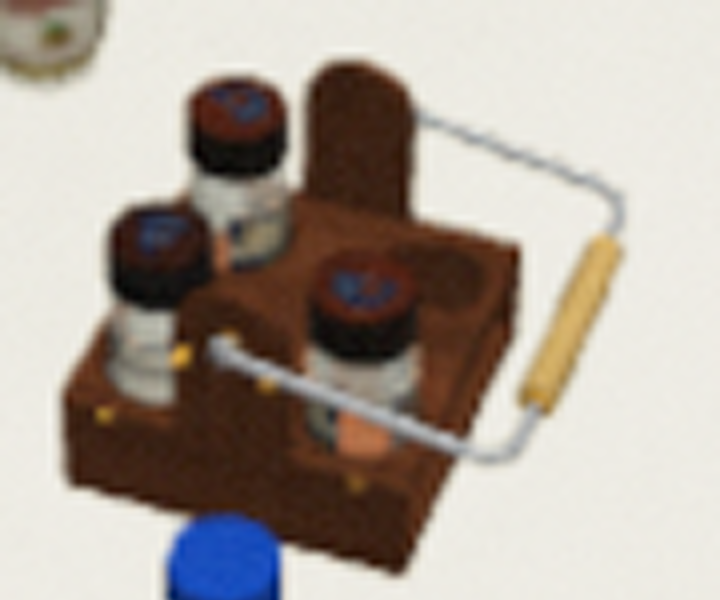

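View pics/cmpB.png

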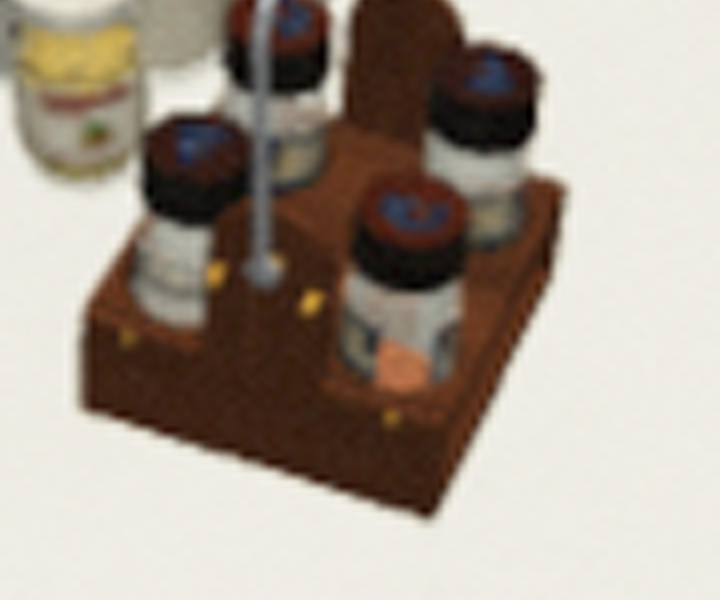

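Run:
```python
from h import *
from scipy.spatial.transform import Rotation as R
S=arm.camera_params("scene")
A=[(160,230,.04,.04,.121),(237,107,.04,-.04,.121),(365,288,-.04,.04,.121),(405,573,-.07,.07,0),(68,483,.07,.07,0),(518,245,-.07,-.07,.058),(65,400,.07,.07,.058),(105,413,.05,.072,.05),(357,483,-.05,.072,.05)]
B=[(196,144),(278,30),(412,207),(432,518),(83,405),(567,185),(85,312),(127,337),(391,417)]
X=np.array([a[2:] for a in A]);UA=np.array([(225+(a[0]+.5)/8-.5,140+(a[1]+.5)/8-.5) for a in A]);UB=np.array([(220+(b[0]+.5)/8-.5,115+(b[1]+100.5)/8-.5) for b in B])
H=np.array([.5603,-.0702,.108])
def P(q,h): return proj(S,R.from_euler('xyz',q[:3]).apply(X-[0,0,.108])+h)
a0=P([0,0,.1545],H); bias=a0-UA
print(bias.round(2))
def f(q): return np.r_[(P(q[:3],H+[0,0,.086]+q[3:])-bias-UB).ravel(),q[3:]/.0015]
for idx in (range(9),):
    r=least_squares(f,[0,0,.1545,0,0,0]);print(np.degrees(r.x[:3]),r.x[3:],f(r.x)[:18].round(1))
J=r.jac;C=np.linalg.inv(J.T@J)*.3**2;print(np.degrees(np.sqrt(np.diag(C))[:3]))
```

```text
[[ 0.48  0.72]
 [ 0.56  0.11]
 [ 0.43 -0.06]
 [ 0.48  2.27]
 [ 0.35  1.77]
 [ 1.13  0.49]
 [-0.08 -1.12]
 [ 0.83  1.21]
 [ 0.45  0.88]]
[ 0.39263836 -3.02949254  7.92318606] [-0.0001158   0.00011736 -0.00035353] [-0.  -0.6  0.3 -1.2 -0.2  0.2  0.1  0.1 -0.1  0.7 -0.1  0.1  0.1  0.6
 -0.  -0.4 -0.1  0. ]
[0.45615998 0.37377451 0.37197005]
```

```bash
python3 e.py | tail -2
python3 - <<'E'
from station import arm
s=arm.get_state();print(s["t"],s["width"],s["force"],s["eef_pos"]);print(arm.job_done())
E
```

```text
24.775 183.42 321.71
24.825 183.42 321.72
24.825 0.014993172955142962 [-0.32500226 -0.28938409 -8.47088754] [ 0.56033834 -0.06985245  0.46276558]
the job is handed in; nothing more can be done
None
```

I put the board jar into the empty hole (hole3), swung the handle upright, and lifted the carrier about 85 mm. I handed the job in at t = 24.8 s with the arm still holding it. No verdict came back.

- **Jar:** I lowered it until the floor pushed back with about 6 N, then let go. In the pictures it sits at the same height as the other three.
- **Load:** the wrist reads about 8.4 N, which matches the carrier with all four jars aboard.
- **Stillness:** the carrier's edges stayed within 0.01 px over the last pictures. I jogged it a few mm on purpose to see whether its tilt was stuck or real; it swung briefly and settled back to almost the same place.
- **Level:** it hangs tilted by 3 to 4 degrees, toward the robot at the top, so it is not perfectly level. My estimates disagreed: about 3.0 from the scene camera, corrected against the carrier standing flat, and 3.5 to 4.3 from the other fits. All are below the 5 degree limit, but without much room.
- **Other things:** none looked disturbed in the last pictures. I judged this by eye and did not measure how far they might have moved.

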